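# Seat the hair clipper in its charging cradle

### The job

Put the big chrome hair clipper into its charging cradle, top side up: with the blade end held higher, hook its black tail under the cradle's lip, then swing the blade end down behind the low stop until the clipper lies flat on the cradle floor, and only then let go. Leave the smaller chrome trimmer where it lies.

Things in the scene. Friction and masses are not known exactly. Their poses are not given: they have to be found in the camera images.
- clipper: Large chrome hair clipper, 180 mm long, about 0.3 kg, lying top up. Origin: mid length and width, on its flat underside; x from tail to blades, z up out of the switch side. All undersides at z 0. Chrome body x -63..63, 44 mm wide, 36 high, straight sides (grip across them). Blade head x 63..90, 46 wide, 20 high. Black tail x -90..-63, 28 wide, 16 high.
- clipper_tail (a point): Lower edge of the clipper's tail end, on its centre line: x -90 mm, y 0, z 0 in the clipper's frame; same axes.
- cradle: Grey plastic charging cradle, fixed, 216 x 84 mm. Origin: centre of its underside on the bench; x from lip end to stop end, z up. Flat floor at z 10 mm. End walls: inner faces at x -96 (lip end) and x 96 (stop, top at z 24), so 12 mm spare for the clipper; it does not latch. Low side rails by the stop, x 52..96, 64 mm apart, top at z 22. Sides open for x -74..52.
- cradle_lip (a point): Middle of the lip's free lower edge: x -74 mm, y 0, z 36 in the cradle's frame, same axes. The lip, 60 mm wide and 8 thick (top at z 44), covers the floor from here back to the wall at x -96, 26 mm above the floor; cheeks beneath it leave 48 mm of width. The clipper's tail belongs under it; with the stop in the way the clipper cannot be lowered in level.
- trimmer: The smaller chrome trimmer, not to be moved: about 125 mm long, 28 mm wide, 26 mm high, same style, lying loose on the bench. Origin: middle of its 92 mm chrome body, on the underside; x towards its blades, z up.
Mind the look-alikes: they are no part of the job. What is shaped like the clipper but blue or green is not meant.

How it is judged:
On the way, in this order (a step that is already met when the one before it is completed fails the run):
1. the clipper's tail is at least 4 mm under the lip while its blade end is raised (clipper sloping more than 4 degrees) (x of clipper_tail in the frame of cradle between -0.1 and -0.078 m and z of clipper_tail in the frame of cradle between 0.005 and 0.03 m and y of clipper_tail in the frame of cradle between -0.024 and 0.024 m and angle between clipper's own z axis and vertical above 0.07 rad), for 0.1 s.
2. the clipper is swung down to within 3.7 degrees of level, tail under the lip, while still held (x of clipper_tail in the frame of cradle below -0.078 m and angle between clipper's own z axis and vertical below 0.065 rad and z of clipper in the frame of cradle below 0.025 m and contact force between the fingers and clipper above 0.5 N).
At the end, for the whole second after the job is handed in: Clipper at rest, top up, flat within 3 degrees, underside within 4 mm of the cradle floor, tail at least 6 mm under the lip and within 20 mm of the centre line, blade end behind the stop, in line within 11 degrees; trimmer within 30 mm of its start (x of clipper_tail in the frame of cradle between -0.1 and -0.08 m and y of clipper_tail in the frame of cradle between -0.02 and 0.02 m and z of clipper in the frame of cradle between 0.006 and 0.0145 m and angle between clipper's own z axis and vertical below 0.06 rad and angle between the x axis of clipper and the x axis of cradle, either way round below 0.2 rad and linear speed of clipper below 0.02 m/s and distance of trimmer from where it was at the start of the episode below 0.03 m); the robot touches nothing.
It fails at once if the smaller trimmer is moved by more than 30 mm (distance of trimmer from where it was at the start of the episode above 0.03 m).
It also fails if it takes over 38 s, if anything falls off the work surface, if the arm or the gripper's body presses on something with over 40 N, if the wrist force passes 120 N, or if a joint passes its speed limit or range.

### The arm

A 7-joint arm with a two-finger parallel gripper is mounted at the origin on the work surface. World frame = base frame: x ahead of the robot, y to its left, z up, the work surface at z = 0. Lengths are in m, angles in rad, forces in N, time in s.
With the tool pointing down it reaches from about 0.4 to 0.85 m from the base axis. Payload 6.9 kg.
Tool frame: the origin (TCP) lies midway between the tips of the shut fingers; the grasp point (between the pads) lies behind it (ctrl.pinch_z is the z of the grasp point in the tool frame, in m); z points along the fingers, y is the direction in which the jaws open and shut (so a half turn about z gives the same grasp; the last joint's range is limited). The gripper opens to 85 mm and grips with 20 to 120 N. Pads are 22 mm wide; open, the fingers measure 114 mm over their backs; the gripper's body (76 mm by 85 mm) begins 54 mm behind the grasp point. The pads swing forward as they close: fully open they stand 13 mm farther back than shut.
Start: joints at [-1.077, 0.507, -0.238, 1.5, 0.126, 1.149, -0.155], TCP at [0.237, 0.578, 0.231] pointing down, gripper open.
Joint ranges: [-3.08, 3.08], [-0.24, 2.05], [-1.43, 1.35], [0, 2.5], [-1.52, 4.66], [0.17, 1.96], [-2.89, 2.89]. Speed limits (rad/s): [2.39, 2.39, 3.14, 3.14, 3.14, 3.14, 3.14].

### API

Orientations are given as a unit quaternion [w, x, y, z].
In Python, from station import ctrl, get_state, vision, ticket, models gives the robot as it stands. Calls block until the motion is done:
- ctrl.movep(position, orientation): joint-space move of the TCP to a pose.
- ctrl.movel(position, frame=None, max_speed=0.15): straight line of the TCP; frame=None keeps the orientation; max_speed is the mean speed in m/s.
- ctrl.set_joints(angles): joint-space move.
- ctrl.ungrasp() and ctrl.close_gripper(force=None): open the fingers fully, or close them until they stop; force is the grip in N (None keeps the last).
- ctrl.pause(seconds).
- ctrl.ik(position, orientation): joint angles nearest the present ones, or None.
- get_state(): the state.
- vision.grab_frame(name): name is "side" or "top"; returns (picture, depth): 480x640x3 uint8, blue, green, red; 480x640 float32, m along the optical axis (not along the pixel's ray), 0 where there is no reading.
- vision.camera_info(name): a dict with "mtx" (3x3 intrinsics, pixels), "R" (3x3) and "t" (3): a world point X has camera coordinates R X + t. Camera axes: x right, y down, z forward; pixel columns grow to the right and rows downward; lengths in m; the calibration is good to about 2 mm. A picture is of the moment at which its call begins. camera_info takes no time and is no camera call.
A pose or a line that the arm cannot do raises ctrl.Unreachable and nothing moves.
- ticket.close_job(): hands the job in, once; it reports no verdict.
Trained networks look in the newest picture that a camera, given by its name, has taken for a name from the list of things; names that differ only in an ending like _2 or _b are one class to them, and where a whole thing is asked for, a point or a joint stands for the part that bears it (a point fixed in the world has none). Each returns a list of dicts, best first, with "p" (0 to 1); they miss things now and then, are a little off and sometimes report something else, mostly with a low value. They report only what shows in the picture. A call takes as long as a camera call. They do not tell look-alikes from the thing itself.
- models.recognise(camera, target): "point" ([column, row] in pixels, amid what is visible of it).
- models.masks_of(camera, target): "mask" (480x640 bool, what is visible of it) and "point" ([column, row] in pixels, amid what is visible of it).
The state is a dict: "time": time; "qpos": joint angles; "qd": joint speeds; "tau": joint torques, N m; "tcp_pos": TCP position; "eef_rot": TCP orientation; "contact_force": force on the tool from outside, world axes, zero at the start; "wrist_torque": the same for the moment, N m; "width": finger opening in m.
Only numpy, scipy, OpenCV 4.12 (cv2) and the standard library are available. Lean on these libraries where they do the work, as an engineer would, in place of code of your own. Each camera call takes 0.05 s, during which the arm holds its last target. There are 200 camera calls.

## Working session

There is one attempt and no reset: what is moved stays moved. The work goes in short steps, each a Python script; the robot and the scene stay as the last script left them, time stands still between calls to the robot, and variables do not carry over. Pictures are saved under pics/ and viewed, about 8 in all and at most 12, crops included, and the job is handed in when it is done.

```bash
ls; mkdir -p pics; python3 - <<'E'
from station import ctrl,get_state,vision,models
import cv2,numpy as np
for n in("top","side"):
    im,d=vision.grab_frame(n); cv2.imwrite(f"pics/{n}0.png",im); np.save(f"pics/{n}0.npy",d)
    i=vision.camera_info(n); print(n,np.round(i["mtx"],1).tolist(),np.round(-i["R"].T@i["t"],3),np.round(i["R"],3).tolist())
    for t in("clipper","cradle","trimmer"):
        print(t,[(np.round(r["point"]).tolist(),round(r["p"],2)) for r in models.recognise(n,t)])
s=get_state();print(s["time"],s["eef_rot"],ctrl.pinch_z,s["width"])
E
```

```text
pics
top [[456.6, 0.0, 322.0], [0.0, 456.6, 236.9], [0.0, 0.0, 1.0]] [0.322 0.065 0.981] [[-0.161, -0.987, 0.001], [-0.966, 0.157, -0.207], [0.205, -0.034, -0.978]]
clipper [([166.0, 364.0], 0.97), ([261.0, 290.0], 0.93), ([352.0, 286.0], 0.72), ([483.0, 308.0], 0.66)]
cradle [([442.0, 204.0], 0.75)]
trimmer [([286.0, 201.0], 0.73)]
side [[601.4, 0.0, 311.1], [0.0, 601.4, 236.4], [0.0, 0.0, 1.0]] [-0.176 -0.777  1.045] [[0.767, -0.642, -0.003], [-0.429, -0.51, -0.746], [0.477, 0.573, -0.666]]
clipper [([169.0, 223.0], 0.91), ([298.0, 298.0], 0.87), ([256.0, 245.0], 0.83), ([344.0, 386.0], 0.81)]
cradle [([411.0, 320.0], 0.69), ([256.0, 244.0], 0.59)]
trimmer [([327.0, 236.0], 0.69)]
0.4 [-1.73191801e-05  1.93180359e-01  9.81163257e-01 -1.07994509e-04] -0.0187 0.08510267825501797
```

View pics/top0.png

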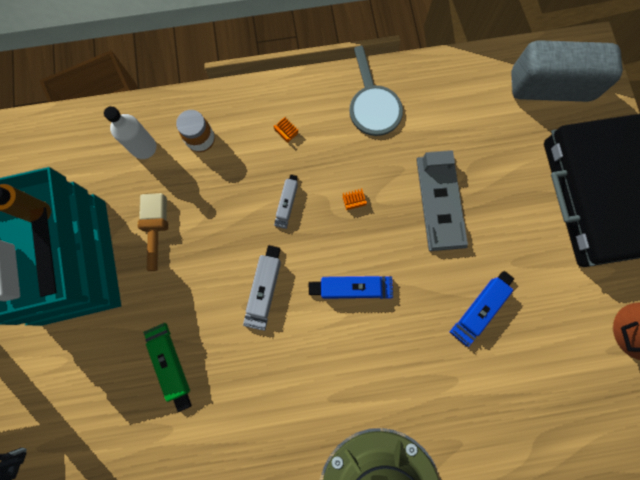

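View pics/side0.png

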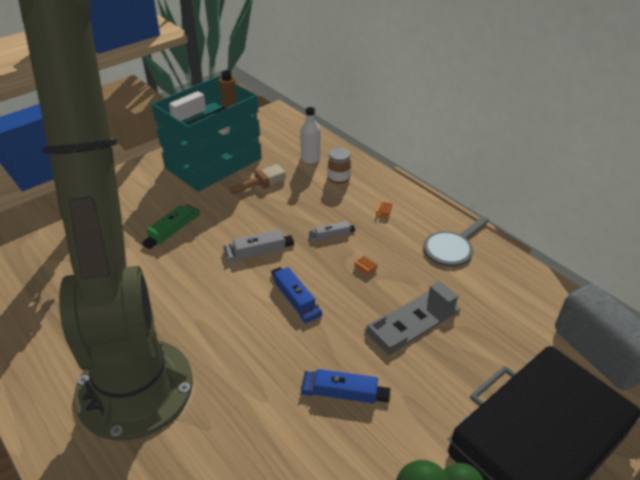

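The top picture has these candidates: chrome and large at (261,290), blue at (352,286) and (483,308), green at (166,364), and the small chrome trimmer at (286,201). I choose (261,290), with its black tail at (273,252) and blades at (257,325). The cradle is at (442,204), with the lip at (440,160) and the stop at (447,245). Next I fit poses by silhouette in both cameras.

```bash
cat > h.py <<'E'
import numpy as np,cv2
from scipy.optimize import minimize
from scipy.spatial.transform import Rotation as Ro
from station import ctrl,get_state,vision,ticket,models
def box(x0,x1,w,z0,z1): return np.array([[x,y,z] for x in(x0,x1) for y in(-w/2,w/2) for z in(z0,z1)])/1000
CL=[box(-63,63,44,0,36),box(63,90,46,0,20),box(-90,-63,28,0,16)]
CR=[box(-108,108,84,0,10),box(-108,-74,60,10,44),box(96,108,84,10,24)]
TR=[box(-46,46,28,0,26)]
I={n:vision.camera_info(n) for n in("top","side")}
def proj(n,X):
    c=X@I[n]["R"].T+I[n]["t"]; p=c@I[n]["mtx"].T; return p[:,:2]/p[:,2:]
def sil(n,boxes,R,t,S=8):
    m=np.zeros((480,640),np.uint8)
    for b in boxes:
        h=cv2.convexHull(proj(n,b@R.T+t).astype(np.float32))
        cv2.fillConvexPoly(m,np.round(h*16).astype(np.int32),1,shift=4)
    return m>0
def yawR(a): return Ro.from_euler("z",a).as_matrix()
def fit(boxes,ms,x0):
    def cost(p):
        c=0
        for n,m in ms.items():
            s=sil(n,boxes,yawR(p[2]),np.array([p[0],p[1],0])); c+=1-(s&m).sum()/max(1,(s|m).sum())
        return c
    best=None
    for k in range(2):
        x0=x0 if best is None else best.x
        sx=np.array([x0]+[np.array(x0)+d for d in np.diag([.01,.01,.1][:3])])
        best=minimize(cost,x0,method="Nelder-Mead",options=dict(initial_simplex=sx,xatol=1e-4,fatol=1e-4))
    return best.x,best.fun
def pick(n,t,near):
    r=models.masks_of(n,t); r=[q for q in r if np.hypot(*(np.array(q["point"])-near))<30]
    return max(r,key=lambda q:q["p"])["mask"] if r else None
def ray(n,uv,z):
    i=I[n]; d=i["R"].T@np.linalg.inv(i["mtx"])@[*uv,1]; c=-i["R"].T@i["t"]; return c+d*(z-c[2])/d[2]
E
python3 - <<'E'
from h import *
import cv2
im={}
for n in I: im[n]=vision.grab_frame(n)[0]
out=im["top"].copy(); out2=im["side"].copy()
for name,B,t,nr,a,b in (("clipper",CL,(261,290),(258,245),(273,252),(257,325)),("cradle",CR,(442,204),(411,320),(440,160),(447,245)),("trimmer",TR,(286,201),(327,236),(281,222),(292,180))):
    ms={n:pick(n,name,np.array(q)) for n,q in(("top",t),("side",nr))}
    ms={n:m for n,m in ms.items() if m is not None}
    A,Bp=ray("top",a,.02),ray("top",b,.02); c=(A+Bp)/2
    x0=[c[0],c[1],np.arctan2(*(Bp-A)[[1,0]])]
    for sub in (ms,*({n:m} for n,m in ms.items())):
        x,f=fit(B,sub,x0); print(name,list(sub),np.round(x0,3),np.round(x,4),round(f/len(sub),3))
    x,f=fit(B,ms,x0)
    for n,o in(("top",out),("side",out2)):
        cs,_=cv2.findContours(sil(n,B,yawR(x[2]),np.array([x[0],x[1],0])).astype(np.uint8),0,1); cv2.drawContours(o,cs,-1,(0,0,255),1)
    # depth heights
d=vision.grab_frame("top")[1]
i=I["top"]
for q in((262,280),(273,252),(440,160),(441,215)):
    z=d[q[1],q[0]]; X=i["R"].T@(np.linalg.inv(i["mtx"])@[*q,1]*z-i["t"]); print(q,np.round(X,4))
big=np.hstack([cv2.resize(out[135:345,230:480],None,fx=1.6,fy=1.6,interpolation=2),cv2.resize(out2[210:420,215:465],None,fx=1.6,fy=1.6,interpolation=2)])
cv2.imwrite("pics/fit1.png",big)
E
```

```text
clipper ['top', 'side'] [0.433 0.167 2.789] [0.4424 0.1698 2.7567] 0.118
clipper ['top'] [0.433 0.167 2.789] [0.4391 0.1707 2.7631] 0.104
clipper ['side'] [0.433 0.167 2.789] [0.4395 0.1699 2.7848] 0.134
cradle ['top', 'side'] [ 0.558 -0.244  3.004] [ 0.5636 -0.2421  3.0685] 0.069
cradle ['top'] [ 0.558 -0.244  3.004] [ 0.5626 -0.2419  3.0723] 0.064
cradle ['side'] [ 0.558 -0.244  3.004] [ 0.5645 -0.2433  3.0635] 0.07
trimmer ['top', 'side'] [ 0.615  0.095 -0.393] [ 0.6159  0.0964 -0.3716] 0.221
trimmer ['top'] [ 0.615  0.095 -0.393] [ 0.6153  0.097  -0.3633] 0.211
trimmer ['side'] [ 0.615  0.095 -0.393] [ 0.6145  0.0984 -0.3573] 0.222
(262, 280) [0.4487 0.169  0.037 ]
(273, 252) [0.508  0.1402 0.013 ]
(440, 160) [ 0.6448 -0.2486  0.0447]
(441, 215) [ 0.5317 -0.2358  0.0076]
```

View pics/fit1.png

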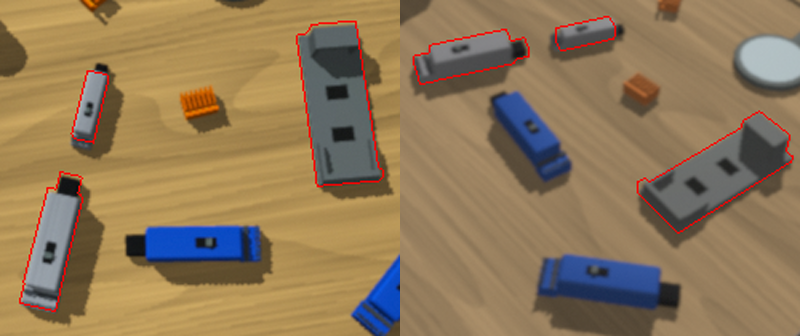

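The crop confirms the choice. The large grey chrome clipper is outlined with its tail at the upper end, and the cradle fit is tight with the lip at the far end. The depths also agree: 37 mm on the clipper top and 45 mm on the lip. Now I grasp and lift.

```bash
cat >> h.py <<'E'
CRP=np.array([.5636,-.2423,0.]);CRY=3.068
D=np.diag([1.,-1,-1])
def tcp_for(Rc,pc,loc):  # clipper pose -> tcp pose
    q=Ro.from_matrix(Rc@D).as_quat(); return pc+Rc@loc, [q[3],q[0],q[1],q[2]]
def clip_at(xt,zt,th,y=0):  # tail point in cradle frame (m), pitch th blade up -> clipper world pose
    Rl=Ro.from_euler("y",-th).as_matrix(); Rw=yawR(CRY)
    pc=np.array([xt,y,zt])+Rl@[.09,0,0]
    return Rw@Rl, CRP+Rw@pc
LOC=np.array([0,0,.005])
E
python3 - <<'E'
from h import *
th=np.radians(12)
for a in((-.055,.10,th),(-.055,.0135,th),(-.088,.0125,th),(-.09,.0105,0)):
    p,q=tcp_for(*clip_at(*a),LOC); j=ctrl.ik(p,q); print(np.round(p,3),None if j is None else np.round(j,2))
R=yawR(2.768); p,q=tcp_for(R,np.array([.4403,.1701,0]),LOC)
print(p,ctrl.ik(p,q))
ctrl.movep(p+[0,0,.12],q); print(get_state()["time"])
ctrl.movel(p,max_speed=.1); s=get_state();print(s["time"],s["tcp_pos"],s["contact_force"])
ctrl.close_gripper(80); s=get_state();print(s["time"],s["width"],s["contact_force"])
ctrl.movel(p+[0,0,.12]); s=get_state();print(s["time"],s["width"],s["contact_force"],s["tcp_pos"])
E
```

```text
[ 0.532 -0.24   0.124] [0.29 0.65 0.09 1.57 0.01 1.12 1.87]
[ 0.532 -0.24   0.037] [ 0.35  0.75 -0.    1.64  0.07  0.95  1.8 ]
[ 0.565 -0.242  0.036] [ 0.34  0.79 -0.02  1.55  0.08  1.01  1.78]
[ 0.564 -0.242  0.015] [ 0.41  0.72 -0.08  1.77  0.08  0.66  1.79]
[0.4403 0.1701 0.005 ] [-0.3286224   0.60727012 -0.13566095  2.15300923  0.20295345  0.39291304
  0.56908925]
2.5583
3.9083 [0.44063578 0.17021456 0.00544346] [-0.04702512  0.54268078 -0.20019833]
4.375 0.04293153242418161 [-1.41958198 -0.40612649  6.46327212]
5.325 0.04307119661227123 [-0.05093713 -0.2906946  -2.71134659] [0.43971149 0.16981698 0.12424484]
```

```bash
python3 - <<'E'
from h import *
th=np.radians(12)
p,q=tcp_for(*clip_at(-.05,.09,th),LOC)
ctrl.movep(p,q); ctrl.pause(.2); s=get_state();print(s["time"],s["width"],s["contact_force"],s["tcp_pos"]-p)
# actual tool pose -> expected clipper silhouette
q=s["eef_rot"];Rt=Ro.from_quat([*q[1:],q[0]]).as_matrix();Rc=Rt@D;pc=s["tcp_pos"]-Rc@LOC
o=[]
for n in I:
    im=vision.grab_frame(n)[0]; cv2.imwrite(f"pics/h_{n}.png",im)
    for B,R,t,c in((CL,Rc,pc,(0,0,255)),(CR,yawR(CRY),CRP,(0,255,0))):
        cs,_=cv2.findContours(sil(n,B,R,t).astype(np.uint8),0,1); cv2.drawContours(im,cs,-1,c,1)
    u=proj(n,pc[None])[0].astype(int); u=np.clip(u,[90,100],[549,379])
    o.append(cv2.resize(im[u[1]-100:u[1]+100,u[0]-90:u[0]+90],None,fx=2.2,fy=2.2,interpolation=2)); print(n,u)
cv2.imwrite("pics/hover.png",np.hstack(o))
E
```

```text
7.075 0.042687837840187974 [ 0.63746704 -0.49679007 -3.12156581] [0.00049405 0.0014157  0.00021135]
top [455 204]
side [403 294]
```

View pics/hover.png

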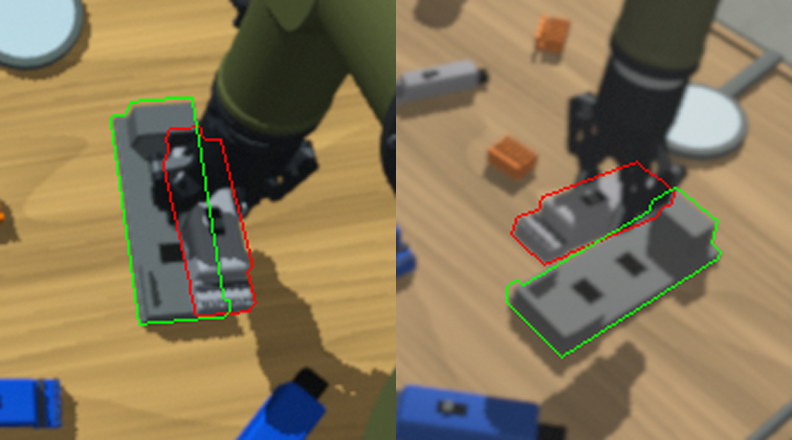

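The held clipper matches its predicted outline (red) at the blade end in both views, within about 1–2 mm, and the cradle outline (green) fits too. Next I lower it and insert the tail.

```bash
python3 - <<'E'
from h import *
th=np.radians(12)
for a,v in(((-.055,.0135,th),.08),((-.080,.013,th),.06),((-.088,.0125,th),.04)):
    p,q=tcp_for(*clip_at(*a),LOC); ctrl.movel(p,max_speed=v); s=get_state();print(s["time"],s["width"],np.round(s["contact_force"],1),np.round(s["tcp_pos"]-p,4))
ctrl.pause(.3); s=get_state(); print(s["contact_force"],s["tcp_pos"]-p)
q=s["eef_rot"];Rt=Ro.from_quat([*q[1:],q[0]]).as_matrix();Rc=Rt@D;pc=s["tcp_pos"]-Rc@LOC
o=[]
for n in I:
    im=vision.grab_frame(n)[0]; cv2.imwrite(f"pics/i_{n}.png",im)
    for B,R,t,c in((CL,Rc,pc,(0,0,255)),(CR,yawR(CRY),CRP,(0,255,0))):
        cs,_=cv2.findContours(sil(n,B,R,t).astype(np.uint8),0,1); cv2.drawContours(im,cs,-1,c,1)
    u=proj(n,pc[None])[0].astype(int); u=np.clip(u,[75,85],[564,394])
    o.append(cv2.resize(im[u[1]-85:u[1]+85,u[0]-75:u[0]+75],None,fx=2.6,fy=2.6,interpolation=2))
cv2.imwrite("pics/ins.png",np.hstack(o))
E
```

```text
8.2833 0.04291098751292078 [ 0.7 -0.7 -3.4] [ 0.0003 -0.0001  0.0005]
8.85 0.04306794185155554 [-0.9  0.8 -2.9] [-0.0002  0.0001 -0.0001]
9.2 0.042800890481936596 [-0.4  0.2 -3. ] [ 0.0002  0.0001 -0.0001]
[-0.51380486  0.86250924 -2.49449367] [-1.22716185e-04 -3.33315751e-05  2.57156684e-05]
```

View pics/ins.png

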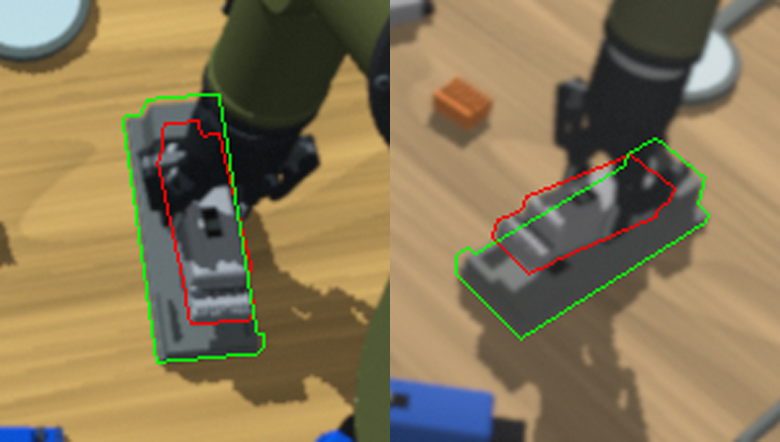

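Contact forces are near zero, so the tail went in freely. I compare the blade end with the prediction in one clean zoom.

```bash
python3 - <<'E'
from h import *
s=get_state();q=s["eef_rot"];Rc=Ro.from_quat([*q[1:],q[0]]).as_matrix()@D;pc=s["tcp_pos"]-Rc@LOC
pts=np.array([[90,23,20],[90,-23,20],[90,23,0],[90,-23,0],[63,22,36],[63,-22,36]])/1000
o=[]
for n in I:
    im=cv2.imread(f"pics/i_{n}.png"); uv=proj(n,pts@Rc.T+pc); c=uv.mean(0).astype(int)-[30,30]
    z=cv2.resize(im[c[1]:c[1]+60,c[0]:c[0]+60],None,fx=6.5,fy=6.5,interpolation=cv2.INTER_CUBIC)
    z=cv2.convertScaleAbs(z,alpha=1.4)
    for k,u in enumerate(uv): cv2.circle(z,tuple(((u-c+.5)*6.5).astype(int)),3,[(0,0,255),(255,0,255),(0,255,255)][k//2],-1)
    o.append(z)
cv2.imwrite("pics/zoom.png",np.hstack(o))
E
```

```text
(no output)
```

View pics/zoom.png

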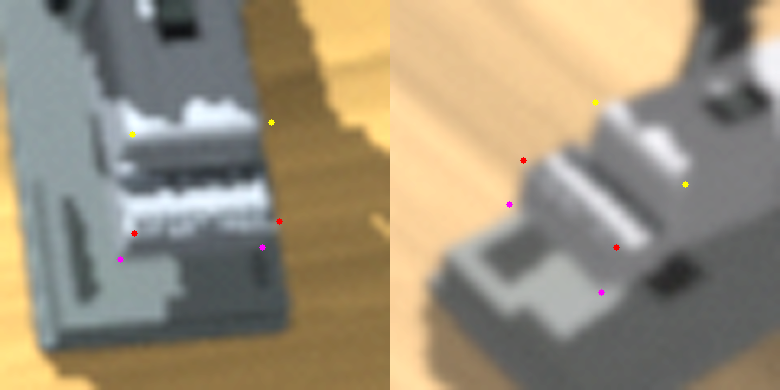

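The blade head's front edge is bevelled. The body's top front edge agrees with the prediction to about 2 mm, with the clipper perhaps slightly further in, which is well inside the margin. Now I swing it down in steps, watching the force.

```bash
python3 - <<'E'
from h import *
def go(xt,zt,deg,v):
    p,q=tcp_for(*clip_at(xt,zt,np.radians(deg)),LOC); ctrl.movel(p,q,max_speed=v); s=get_state()
    f=s["contact_force"]; print(round(s["time"],2),(xt,zt,deg),round(s["width"],4),np.round(f,1),np.round(s["wrist_torque"],2),np.round(s["tcp_pos"]-p,4)); return f
for xt,zt,d in((-.088,.0122,9),(-.088,.012,6),(-.088,.0115,3),(-.088,.0115,1),(-.088,.0115,0)):
    f=go(xt,zt,d,.03)
    if np.linalg.norm(f)>25: break
else:
    for k in range(6):
        if f[2]>5: break
        zt-=.0005; f=go(-.088,zt,0,.02)
E
```

```text
9.92 (-0.088, 0.0122, 9) 0.043 [-0.7 -0.8 -2.4] [-0.02 -0.3  -0.03] [-0.0005 -0.0002  0.0003]
10.23 (-0.088, 0.012, 6) 0.0427 [ 0.4 -0.8 -3.6] [-0.01 -0.21  0.01] [-0.0002 -0.0001  0.0002]
10.56 (-0.088, 0.0115, 3) 0.0424 [ 0.1  0.7 -2.4] [-0.02 -0.11  0.02] [ 0.     -0.      0.0002]
10.82 (-0.088, 0.0115, 1) 0.0427 [ 0.6 -0.8 -2.8] [-0.01 -0.05  0.  ] [-0.0001 -0.      0.0001]
11.07 (-0.088, 0.0115, 0) 0.0431 [-0.3  0.  -3.6] [-0.01 -0.03 -0.02] [ 0.     -0.      0.0001]
11.32 (-0.088, 0.011, 0) 0.0429 [ 0.1  0.2 -3.3] [ 0.   -0.04 -0.04] [0.0002 0.     0.    ]
11.57 (-0.088, 0.010499999999999999, 0) 0.0427 [ 0.3  0.3 -1.4] [0.07 0.   0.02] [ 0.0002 -0.      0.0002]
11.82 (-0.088, 0.009999999999999998, 0) 0.0428 [-1.7  0.6  5.3] [ 0.25  0.31 -0.  ] [0.0002 0.     0.0006]
```

The floor contact came at exactly the expected height, with the clipper level. One look before release.

```bash
python3 - <<'E'
from h import *
s=get_state();q=s["eef_rot"];Rc=Ro.from_quat([*q[1:],q[0]]).as_matrix()@D;pc=s["tcp_pos"]-Rc@LOC
o=[]
for n in I:
    im=vision.grab_frame(n)[0]; c=proj(n,pc[None])[0].astype(int)-[55,65]
    o.append(cv2.convertScaleAbs(cv2.resize(im[c[1]:c[1]+130,c[0]:c[0]+110],None,fx=3.6,fy=3.6,interpolation=2),alpha=1.3))
cv2.imwrite("pics/flat.png",np.hstack(o))
E
```

```text
(no output)
```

View pics/flat.png

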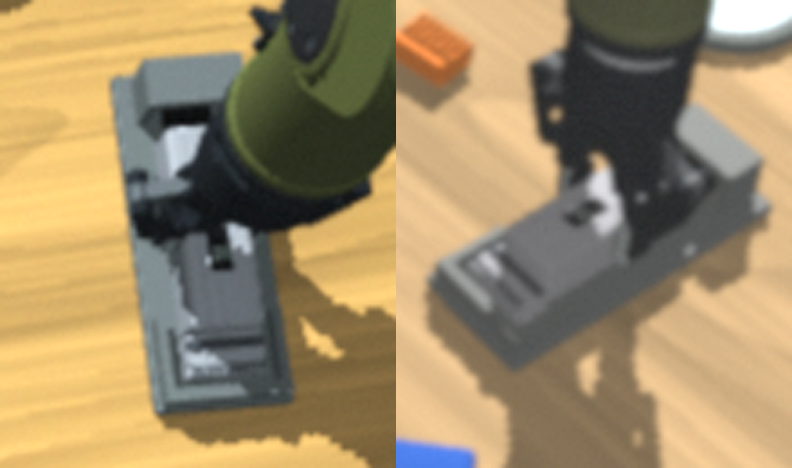

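The clipper lies flat between the rails: the blade front at (215,375) is inside the stop at (220,395), and the tail goes under the lip at (185,118). I release, retreat upwards and check.

```bash
python3 - <<'E'
from h import *
ctrl.ungrasp(); ctrl.pause(.2); s=get_state(); print(s["time"],s["width"],s["contact_force"])
p=s["tcp_pos"]; ctrl.movel(p+[0,0,.15],max_speed=.12)
ctrl.set_joints([-1.077,.507,-.238,1.5,.126,1.149,-.155]); s=get_state(); print(s["time"],s["contact_force"])
x,y=CRP[:2]+.002*np.array([np.cos(CRY),np.sin(CRY)])
o=[]
for n,nr in(("top",(442,200)),("side",(411,315))):
    im,d=vision.grab_frame(n); i=I[n]
    v,u=np.nonzero(d); X=(np.linalg.inv(i["mtx"])@np.c_[u,v,np.ones(len(u))].T*d[v,u]).T; X=(X-i["t"])@i["R"]
    L=(X-CRP)@yawR(CRY)  # cradle frame
    k=(abs(L[:,0])<.055)&(abs(L[:,1])<.04)&(L[:,2]>.035)
    P=L[k]; A=np.c_[P[:,0],P[:,1],np.ones(len(P))]; print(n,len(P),"top plane slope x,y, z:",np.round(np.linalg.lstsq(A,P[:,2],rcond=None)[0],4),"ymean",P[:,1].mean().round(4))
    print(n,"trimmer",[np.round(ray(n,r["point"],.02),3).tolist()+[round(r["p"],2)] for r in models.recognise(n,"trimmer")])
    c=proj(n,CRP[None])[0].astype(int)-[55,65]
    o.append(cv2.convertScaleAbs(cv2.resize(im[c[1]:c[1]+130,c[0]:c[0]+110],None,fx=3.6,fy=3.6,interpolation=2),alpha=1.2))
cv2.imwrite("pics/final.png",np.hstack(o)); print(get_state()["time"])
E
```

```text
12.6167 0.08534565036117289 [ 0.04254711 -0.08140792  0.01805809]
17.1167 [ 1.03164924  0.39197688 -0.27438514]
top 1053 top plane slope x,y, z: [0.004  0.0478 0.0457] ymean -0.0034
top trimmer [[0.606, 0.091, 0.02, 0.66], [0.547, -0.238, 0.02, 0.46]]
side 818 top plane slope x,y, z: [ 0.0052 -0.0733  0.0457] ymean 0.0052
side trimmer [[0.599, 0.082, 0.02, 0.89]]
17.3167
```

View pics/final.png

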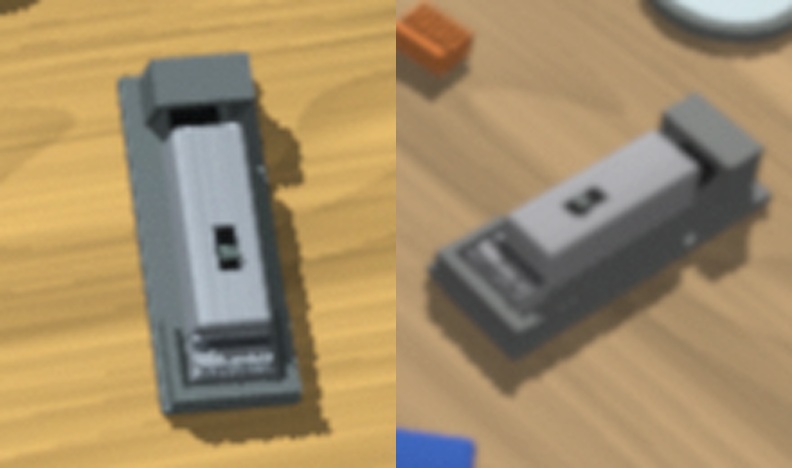

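The picture shows the clipper flat and centred in the cradle, with its tail under the lip at (195,115) and its blades behind the stop at (230,380). Its top is at 45.7 mm where 46 is expected, and its lengthwise slope is about 0.3°. The trimmer has not moved.

```bash
python3 -c "
from station import ticket
print(ticket.close_job())"
```

```text
the job is handed in; nothing more can be done
None
```

The big chrome clipper is in its cradle, top side up and lying flat. The job was handed in at about 17.3 s of the 38 s allowed; no verdict was reported.

**What I did:** I gripped the clipper across its body and pitched the blade end up 12°. I slid the tail under the lip to about x −88 mm, almost free of contact. Then I swung it level with the grip still on until it touched the floor (about 5 N at the expected height), released it, and returned the arm to its start pose.

**Last checks:**
- **Flatness and height:** the top is at 45.7 mm in both cameras (46 expected), with a lengthwise slope of about 0.3°.
- **Position:** the final picture shows the tail under the lip and the blades behind the stop.
- **Trimmer:** both cameras still find it near its start. The points reported lie 11 and 22 mm from the body centre I fitted at the start, in part because they mark the middle of all that shows. The robot never came near it.

**Disagreements:**
- **Sideways slope:** the two cameras gave opposite values (+0.048 and −0.073). I put this down to side-face pixels seen from opposite sides, not a real tilt.
- **Outline during insertion:** the predicted blade edge was off from the picture by about 5 mm. I put this mostly down to the bevelled head, because the body edge agreed to about 2 mm.

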